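# Seat the tube rack on the shaker and snap its hold-down lever over

### The arm

A 6-joint arm with a two-finger parallel gripper is mounted at the origin on the work surface. World frame = base frame: x ahead of the robot, y to its left, z up, the work surface at z = 0. Lengths are in m, angles in degrees, forces in N, time in s.
With the tool pointing down it reaches from about 0.25 to 0.725 m from the base axis. Payload 9.7 kg.
Tool frame: the origin (TCP) lies on the centre line of the jaws, within the pads' length; the fingertips stand 19 mm ahead of it and the grasp point (between the pads) is the TCP; z points along the fingers, y is the direction in which the jaws open and shut (so a half turn about z gives the same grasp; the last joint's range is limited). The gripper opens to 85 mm and grips with 20 to 120 N. Pads are 22 mm wide; open, the fingers measure 114 mm over their backs; the gripper's body (76 mm by 85 mm) begins 54 mm behind the grasp point. The pads swing forward as they close: fully open they stand 13 mm farther back than shut.
Start: joints at [74.714, 4.979, 10.078, 95.1, 0, 90], TCP at [0.145, 0.531, 0.25] pointing down, gripper open.
Joint ranges: [-179.16, 179.16], [-48.56, 103.87], [-65.8, 70.77], [-126.05, 130.52], [-82.76, 87.17], [-180, 180]. Speed limits (degrees/s): [127.2, 127.2, 147.25, 180, 180, 180].

### API

Orientations are given as [roll, pitch, yaw] about the fixed x, y, z axes, in that order (R = Rz(yaw) Ry(pitch) Rx(roll)).
In Python, from workcell import bot gives the robot as it stands.
- The arm moves only by the tool servo_tool, never from a script. Its argument "motion" is a list that holds one entry, the list of rows, each a list of 6 numbers: the shift along the tool's x, y, z in mm, then the turn, a rotation vector about the tool's x, y, z in rad. A call has 1 to 5 rows; each row shifts and turns the commanded pose from where the row before left it, along the tool's axes as they then stand; what a row does not reach is not made up. A row lasts 1/10 s, in which the tool goes at most 50 mm and 8.59 degrees, less where a joint would pass 70% of its speed; a pose out of reach is approached as far as the arm can. A call is refused whole if a number of a shift passes 50 or a number of a turn 0.15, either way. A call with a gripper value outside its range is refused whole. "gripper" is the finger opening in mm, from 0 to 85.4, set as the call begins (left out, the last holds). The fingers move at their own pace and stop on an object; "newtons" is the grip in N (left out, the last holds). Time passes only in rows, so rows that do not move let the fingers close. It gives the time, the measured TCP pose, the force and the opening at its end, in the units of the state.
- bot.get_obs(): the state, without advancing time (a new reading comes with each control period).
- bot.camera(name): name is "scene" or "top" or "wrist"; returns a dict with "color" (400x640x3 uint8, red, green, blue), "fx", "fy", "cx", "cy" (pixels), "R" (3x3) and "t" (3): a world point X has camera coordinates R X + t. Camera axes: x right, y down, z forward; pixel columns grow to the right and rows downward; lengths in m; the calibration is good to about 2 mm. A picture is of the moment at which its call begins. There is no depth.
- bot.job_done(): hands the job in, once; it reports no verdict.
Trained networks look in a picture, given as the dict that the camera call returned (one of the last four; its "shot" number tells which), for a name from the list of things; names that differ only in an ending like _2 or _b are one class to them, and where a whole thing is asked for, a point or a joint stands for the part that bears it (a point fixed in the world has none). Each returns a list of dicts, best first, with "confidence" (0 to 1); they miss things now and then, are a little off and sometimes report something else, mostly with a low value. They report only what shows in the picture. A call takes as long as a camera call. They do not tell look-alikes from the thing itself.
- bot.look_for(picture, label): "rect" ([left, top, width, height] in pixels, round what is visible of it).
The state is a dict: "time": time; "q": joint angles; "qd": joint speeds; "joint_efforts": joint torques, N m; "ee_pos": TCP position; "tcp_rot": TCP orientation; "wrist_force": force on the tool from outside, world axes, zero at the start; "torque": the same for the moment, N m; "opening": finger opening in m.
Only numpy, scipy, OpenCV 4.12 (cv2) and the standard library are available. Lean on these libraries where they do the work, as an engineer would, in place of code of your own. Each camera call takes 0.05 s, during which the arm holds its last target.

### The job

Get the sample rack ready to shake: with the fingertips push the tube rack that is on the shaker's deck fully home against the back stop, then push the hold-down lever over its center so that it snaps down level, across the nest just in front of the rack. Only push: do not lift or tip the rack, and leave the bottle, the tip box and the spare rack on the bench where they are.

Things in the scene. Friction and masses are not known exactly. Their poses are not given: they have to be found in the camera images.
- shaker: Fixed bench shaker, cream housing 240 (x) x 220 (y) mm; flat metal deck, its top 85 mm above the bench. Origin: centre of its underside. x points from the control-panel side (open front of the nest) to the back stop, y to the lever's side, z up. Two guide rails along x on the deck, 12 mm high, inner faces at y = -52 and +52 mm, x from -100 to +100. The deck in front of the rack is free.
- back_stop (a point): Middle of the lower edge of the back stop's inner face, at x = +85, y = 0, z = 85 mm in the shaker's frame. The stop is a steel plate across the far end of the nest, 30 mm high, 8 mm thick. Axes like the shaker's.
- rack: Loose pink tube rack on the deck between the rails: a block 70 (x) x 100 (y) x 45 mm with capped tubes fixed in it, tube tops 65 mm above its underside. 0.17-0.35 kg; slides with 1 to 4 N. Origin: centre of its underside; axes like the shaker's. Starts 40-80 mm short of the stop; fully home its origin is at x = +50, z = 85 mm in the shaker's frame, its near face at x = +15.
- hold_lever (a joint): Lever angle (rad) about the shaker's x direction through point lever_pivot: 0 = open, leaning 40 degrees outward (+y) from upright; 0.70 upright; 2.27 = thrown, level across the nest towards -y. Over-center spring: below 0.85 it springs back to 0, beyond it snaps to 2.27. Starting it takes 0.25 N m (5 N at 50 mm from the pivot). With the rack not home it lands on the rack and cannot close.
- lever_knob (a point): Centre of the black ball knob (20 mm diameter) at the lever's free end. The lever is a steel rod 12 mm thick, 95 mm from pivot to knob centre; open, the knob is at x = 0, y = +136, z = 193 mm in the shaker's frame.
- lever_pivot (a point): Lever's pivot, fixed on the shaker at x = 0, y = +75, z = 120 mm in the shaker's frame, i.e. 35 mm above the deck, in a small steel bracket 26 (x) x 28 (y) mm, 44 mm high above the deck. Axes like the shaker's.
- spare_rack: Bystander: spare rack of the same shape and size as the sample rack (70 x 100 x 45 mm, tube tops at 65 mm), loose on the bench on the lever's side of the shaker. Origin: centre of its underside.
- bottle: Bystander: closed white bottle, 66 mm diameter, 150 mm high, loose on the bench on the side away from the lever. Origin: centre of its underside.
- tip_box: Bystander: closed tip box 120 x 85 x 62 mm, loose on the bench on the side away from the lever. Origin: centre of its underside.
Not all that is in view belongs to the job. What is shaped like the rack but blue is not meant.

How it is judged (in metres and radians):
On the way, in this order (a step that is already met when the one before it is completed fails the run):
1. the rack is fully home against the back stop (within 4 mm), upright, the lever still open (x of rack in the frame of shaker above 0.046 m and z of rack in the frame of shaker below 0.089 m and angle between rack's own z axis and vertical below 0.08 rad and value of joint hold_lever below 0.6 rad), for 0.2 s.
2. the lever has snapped over to its thrown position (value of joint hold_lever above 2.17 rad), for 0.2 s.
At the end, for the whole second after the job is handed in: The rack stands flat on the deck within 4 mm of the back stop, at rest, and the lever lies in its thrown position (joint above 2.17 of 2.27 rad) (x of rack in the frame of shaker above 0.046 m and z of rack in the frame of shaker below 0.089 m and angle between rack's own z axis and vertical below 0.08 rad and value of joint hold_lever above 2.17 rad and linear speed of rack below 0.02 m/s); the robot touches nothing.
It fails at once if the rack is lifted more than 8 mm off the deck or tipped by more than 0.2 rad (z of rack in the frame of shaker above 0.093 m or angle between rack's own z axis and vertical above 0.2 rad).
It fails at once if the spare rack, bottle or tip box is shifted by more than 20 mm or tipped by more than 0.25 rad (distance of any of spare_rack, bottle, tip_box from where it was at the start of the episode above 0.02 m or angle between any of spare_rack, bottle, tip_box's own z axis and vertical above 0.25 rad).
It also fails if it takes over 45 s, if anything falls off the work surface, if the arm or the gripper's body presses on something with over 40 N, if the wrist force passes 120 N, or if a joint passes its speed limit or range.

## Working session

There is one attempt and no reset: what is moved stays moved. The work goes in short steps, Python scripts to look and compute and a tool call to move; the robot and the scene stay as the last step left them, time stands still between calls to the robot, and variables do not carry over. Pictures are saved under pics/ and viewed, and the job is handed in when it is done.

Besides the shell and the picture viewer there is one more tool, called after "Request:" as a command line: name --argument value ..., lists and objects as JSON in quotes. servo_tool: Moves the arm, as the interface text tells. Its arguments: {"type":"object","properties":{"motion":{"type":"array","items":{"type":"array","items":{"type":"array","items":{"type":"number"}}}},"gripper":{"type":"number"},"newtons":{"type":"number"}},"required":["motion"]}

```bash
mkdir -p pics; ls
python3 - <<'E'
from workcell import bot
import cv2
o=bot.get_obs(); print({k:o[k] for k in ("time","ee_pos","tcp_rot","wrist_force","opening")})
for n in ("scene","top"):
    p=bot.camera(n); cv2.imwrite(f"pics/{n}0.png",p["color"][:,:,::-1])
    print(n,p["fx"],p["cx"],p["cy"],p["R"],p["t"],p["shot"])
    for l in ("shaker","rack","hold_lever","lever_knob","spare_rack","bottle","tip_box"):
        print(l,[(d["rect"],round(d["confidence"],2)) for d in bot.look_for(p,l)])
E
```

```text
pics
{'time': 0.0, 'ee_pos': array([0.14494548, 0.53034906, 0.24959443]), 'tcp_rot': array([-1.79925034e+02, -1.38743387e-04,  1.64712114e+02]), 'wrist_force': array([0.1548632 , 0.33027407, 0.23324255]), 'opening': 0.08561522903256615}
scene 414.1364606203093 316.80519327023285 203.2007229557136 [[ 0.47310532  0.88098353  0.00627457]
 [ 0.55920001 -0.29478261 -0.77485389]
 [-0.68078389  0.37009623 -0.63210923]] [-0.34880764 -0.21995525  1.57069791] 1
shaker [([266.4, 166.7, 108.2, 108.0], 0.92)]
rack [([292.1, 186.8, 46.9, 38.1], 0.75), ([358.5, 249.7, 46.4, 46.9], 0.65), ([286.3, 283.3, 46.6, 46.4], 0.65)]
hold_lever [([339.3, 165.1, 27.1, 32.5], 0.51)]
lever_knob [([264.8, 166.3, 106.8, 107.5], 0.61), ([339.7, 164.7, 24.7, 31.0], 0.49)]
spare_rack [([360.4, 194.9, 37.7, 33.6], 0.62)]
bottle [([251.8, 236.9, 30.5, 55.6], 0.77)]
tip_box [([214.7, 211.7, 45.1, 49.8], 0.71), ([293.8, 186.4, 44.0, 41.0], 0.39)]
top 405.91090909773044 320.79577540114474 196.8646652418766 [[ 0.0035867  -0.99988103  0.01500189]
 [-0.99581762 -0.00494091 -0.09122971]
 [ 0.09129298 -0.01461193 -0.99571687]] [0.01920773 0.6496851  0.94514338] 2
shaker [([225.2, 163.0, 122.5, 111.8], 0.97)]
rack [([333.0, 101.6, 50.6, 47.1], 0.77), ([276.1, 201.7, 45.1, 33.9], 0.56), ([248.6, 103.2, 50.1, 55.4], 0.55)]
hold_lever [([224.3, 206.6, 40.8, 7.5], 0.59)]
lever_knob [([224.5, 203.5, 42.1, 15.9], 0.53)]
spare_rack [([185.5, 192.1, 53.4, 38.7], 0.9)]
bottle [([366.9, 165.7, 32.1, 28.3], 0.93)]
tip_box [([362.2, 222.1, 50.9, 59.1], 0.84)]
```

Run:
```python
import cv2
a=cv2.imread("pics/top0.png")[60:310,150:450]; cv2.imwrite("pics/top0c.png",cv2.resize(a,None,fx=2.4,fy=2.4,interpolation=cv2.INTER_CUBIC)[:600,:800])
a=cv2.imread("pics/scene0.png")[130:340,190:440]; cv2.imwrite("pics/scene0c.png",cv2.resize(a,None,fx=2.8,fy=2.8,interpolation=cv2.INTER_CUBIC))
```

```text
(no output)
```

View pics/top0c.png

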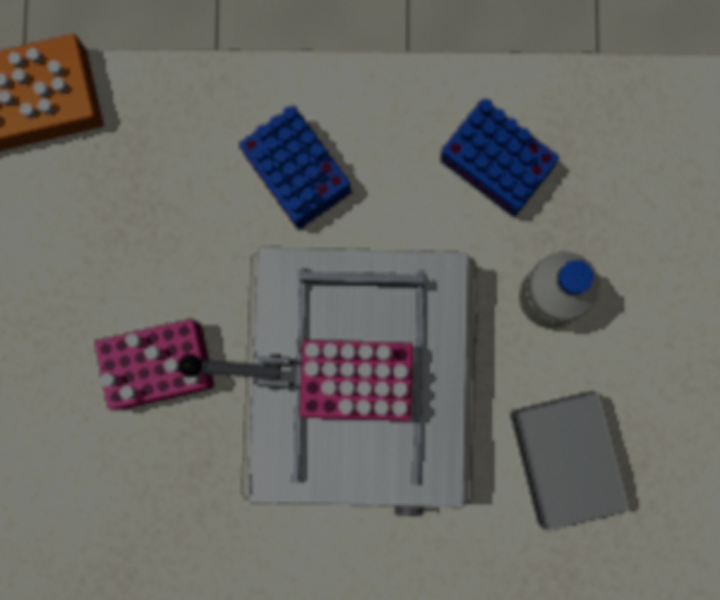

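View pics/scene0c.png

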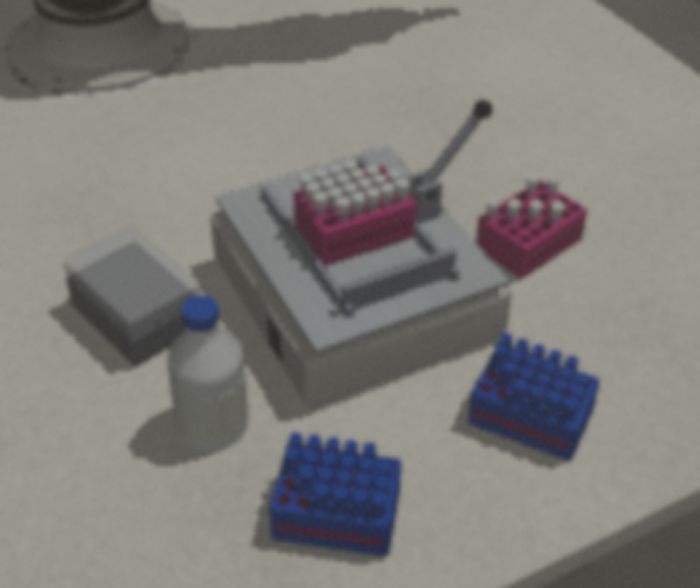

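Run:
```python
import cv2
for n,(y,x) in (("top",(160,220)),("scene",(160,260))):
    a=cv2.imread(f"pics/{n}0.png")[y:y+116,x:x+130]; a=cv2.convertScaleAbs(a,alpha=1.5)
    a=cv2.resize(a,None,fx=5,fy=5,interpolation=cv2.INTER_CUBIC)
    for i in range(0,130,10): cv2.putText(a,str(x+i),(i*5,8),0,.3,(0,0,255)); cv2.line(a,(i*5,0),(i*5,580),(0,255,255) if i%50==0 else (120,160,0),1)
    for i in range(0,116,10): cv2.putText(a,str(y+i),(0,i*5+4),0,.3,(0,0,255)); cv2.line(a,(0,i*5),(650,i*5),(120,160,0),1)
    cv2.imwrite(f"pics/{n}0d.png",a)
```

```text
(no output)
```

View pics/top0d.png

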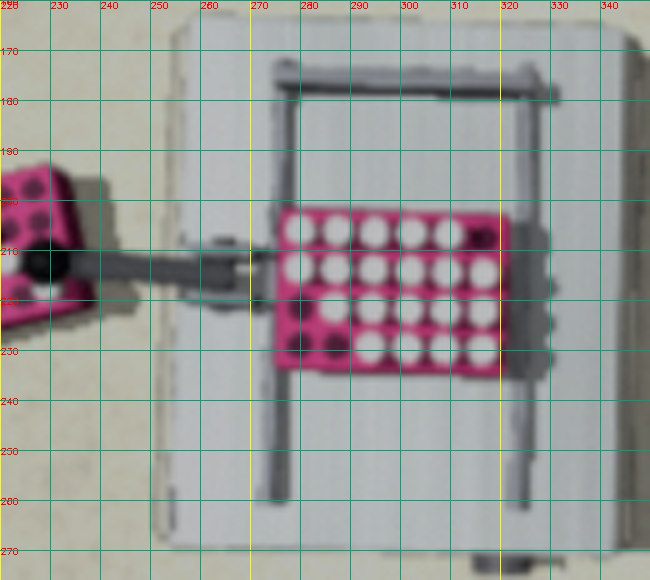

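View pics/scene0d.png

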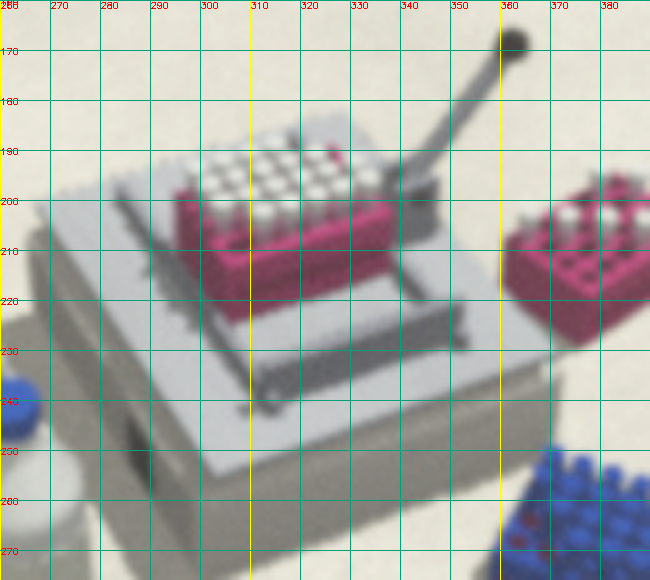

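```bash
cat > h.py <<'E'
import numpy as np, cv2
from scipy.optimize import least_squares
from scipy.spatial.transform import Rotation as Ro
import pickle
def proj(c,X):
    X=np.atleast_2d(X)@c["R"].T+c["t"]
    return np.c_[c["fx"]*X[:,0]/X[:,2]+c["cx"],c["fy"]*X[:,1]/X[:,2]+c["cy"]]
def backz(c,uv,z):
    d=c["R"].T@np.array([(uv[0]-c["cx"])/c["fx"],(uv[1]-c["cy"])/c["fy"],1]); C=-c["R"].T@c["t"]
    return C+d*(z-C[2])/d[2]
def S2W(s,P):
    P=np.atleast_2d(P); c,n=np.cos(s[2]),np.sin(s[2])
    return np.c_[s[0]+c*P[:,0]-n*P[:,1], s[1]+n*P[:,0]+c*P[:,1], P[:,2]]
E
python3 - <<'E'
from workcell import bot
from h import *
T=bot.camera("top"); S=bot.camera("scene")
for c in(T,S): print(-c["R"].T@c["t"])
pickle.dump((dict(T),dict(S)),open("cams.pkl","wb"))
pt=[((0,.136,.193),(229,212.5)),((.085,.052,.115),(278.5,177.5)),((.085,-.052,.115),(325,179.3)),((-.1,.056,.097),(275.5,260)),((-.1,-.056,.097),(322.5,261.5))]
ps=[((0,.136,.193),(362.2,168.8)),((.093,-.056,.085),(313,241)),((.093,-.056,.115),(312,234)),((.093,.056,.115),(351.5,221))]
f=lambda s:np.r_[(proj(T,S2W(s,[p for p,_ in pt]))-[q for _,q in pt]).ravel(),(proj(S,S2W(s,[p for p,_ in ps]))-[q for _,q in ps]).ravel()]
r=least_squares(f,[.5,.05,0],loss="soft_l1"); print(r.x,np.degrees(r.x[2])); print(r.fun.reshape(-1,2).round(1))
s=r.x
print("knob",S2W(s,[0,.136,.193]),"pivot",S2W(s,[0,.075,.12]))
# knob triangulation
g=lambda X:np.r_[proj(T,X)[0]-[229,212.5],proj(S,X)[0]-[362.2,168.8]]
k=least_squares(g,[.5,.15,.19]);print("knob tri",k.x,k.fun)
# rack near face
for uv in((275.5,233.5),(320,235)):
    w=backz(T,uv,.130);c,n=np.cos(s[2]),np.sin(s[2]);d=w[:2]-s[:2];print("rack near corner",w,(c*d[0]+n*d[1],-n*d[0]+c*d[1]))
for uv in((207,233),(236,229)): pass
for l in((302.,224.),): print(backz(S,(304,224),.085))
E
```

```text
[0.56061402 0.03622585 1.00007764]
[ 1.35732755 -0.33885458  0.82460807]
[ 0.60018954  0.06947645 -0.02966699] -1.6997930491898823
[[ 0.5 -0.8]
 [-1.2 -1.2]
 [-0.4 -1.4]
 [-2.9  0.7]
 [ 1.   0.9]
 [-1.   0.1]
 [-0.8  0.7]
 [ 0.2 -0.9]
 [-0.4 -1. ]]
knob [[0.60422366 0.20541661 0.193     ]] pivot [[0.60241424 0.14444345 0.12      ]]
knob tri [0.60310883 0.20747232 0.19168322] [-0.43104955 -0.23758053 -0.66442233  0.11023517]
rack near corner [0.56149273 0.11973539 0.13      ] (np.float64(-0.040170599713081546), np.float64(0.04908897750572866))
rack near corner [0.55864645 0.02486306 0.13      ] (np.float64(-0.04020145412235146), np.float64(-0.04582604095475875))
[0.6220073  0.02262098 0.085     ]
```

Request:
servo_tool --motion '[[[0,0,0,0,0,-0.119],[0,0,0,0,0,-0.118],[0,0,0,0,0,0]]]' --gripper 0 --newtons 40

```text
time: 1.2
ee_pos: [0.145, 0.5305, 0.2503]
tcp_rot: [180.0, -0.0, 178.4]
wrist_force: [-0.1, 0.6, -0.7]
opening: 0.0437
```

```bash
cat > go.py <<'E'
import sys
from workcell import bot
from h import *
s=[.6002,.0695,-.0297]
o=bot.get_obs(); p=o["ee_pos"]; R=Ro.from_euler("xyz",o["tcp_rot"],degrees=True).as_matrix()
c,n=np.cos(s[2]),np.sin(s[2]);d=p[:2]-s[:2]
print("t",round(o["time"],2),"tcp",p.round(4),o["tcp_rot"].round(2),"F",o["wrist_force"].round(1),"open",round(o["opening"],4),"shaker frame",np.round((c*d[0]+n*d[1],-n*d[0]+c*d[1]),4))
if len(sys.argv)>3:
    w=S2W(s,[float(a) for a in sys.argv[1:4]])[0]
    print("target",w,"tool shift mm",(R.T@(w-p)*1000).round(1))
E
python3 go.py -.085 0 .25
```

```text
t 1.2 tcp [0.145  0.5305 0.2503] [180.    -0.   178.39] F [-0.1  0.6 -0.7] open 0.0437 shaker frame [-0.4687  0.4473]
target [0.51523749 0.07202413 0.25      ] tool shift mm [-3.830e+02 -4.479e+02  3.000e-01]
```

Request:
servo_tool --motion '[[[-34,-40,0,0,0,0],[-34,-40,0,0,0,0],[-34,-40,0,0,0,0],[-34,-40,0,0,0,0],[-34,-40,0,0,0,0]]]'

```text
time: 1.7
ee_pos: [0.3019, 0.3337, 0.2505]
tcp_rot: [180.0, 0.0, 178.1]
wrist_force: [0.6, 0.6, 0.1]
opening: 0.0003
```

Request:
servo_tool --motion '[[[-34,-40,0,0,0,0],[-34,-40,0,0,0,0],[-34,-40,0,0,0,0],[-34,-40,0,0,0,0],[-34,-40,0,0,0,0]]]'

```text
time: 2.2
ee_pos: [0.4583, 0.1382, 0.2506]
tcp_rot: [180.0, 0.0, 178.1]
wrist_force: [1.4, 0.9, 0.2]
opening: 0.0001
```

```bash
python3 go.py -.085 0 .15
```

```text
t 2.2 tcp [0.4583 0.1382 0.2506] [1.7998e+02 5.0000e-02 1.7806e+02] F [1.4 0.9 0.2] open 0.0001 shaker frame [-0.1439  0.0644]
target [0.51523749 0.07202413 0.15      ] tool shift mm [-59.1 -64.2 100.6]
```

Request:
servo_tool --motion '[[[-28,-32,0,0,0,0],[-28,-31,0,0,0,0],[0,0,35,0,0,0],[0,0,35,0,0,0],[0,0,0,0,0,0]]]'

```text
time: 2.7
ee_pos: [0.5095, 0.0747, 0.1757]
tcp_rot: [-179.9, -0.4, 178.1]
wrist_force: [-0.2, -0.2, -0.8]
opening: -0.0001
```

```bash
python3 go.py -.085 0 .12
python3 - <<'E'
from workcell import bot
import cv2
for n,(y,x) in (("top",(140,220)),("scene",(140,260))):
    p=bot.camera(n)["color"][y:y+136,x:x+130,::-1].copy(); a=cv2.convertScaleAbs(p,alpha=1.5)
    cv2.imwrite(f"pics/{n}1.png",cv2.resize(a,None,fx=4,fy=4,interpolation=cv2.INTER_CUBIC))
p=bot.camera("wrist")
cv2.imwrite("pics/wrist1.png",p["color"][:,:,::-1])
E
```

```text
t 2.7 tcp [0.5095 0.0747 0.1757] [-179.92   -0.42  178.06] F [-0.2 -0.2 -0.8] open -0.0001 shaker frame [-0.0908  0.0025]
target [0.51523749 0.07202413 0.12      ] tool shift mm [-6.2 -2.4 55.7]
```

View pics/top1.png

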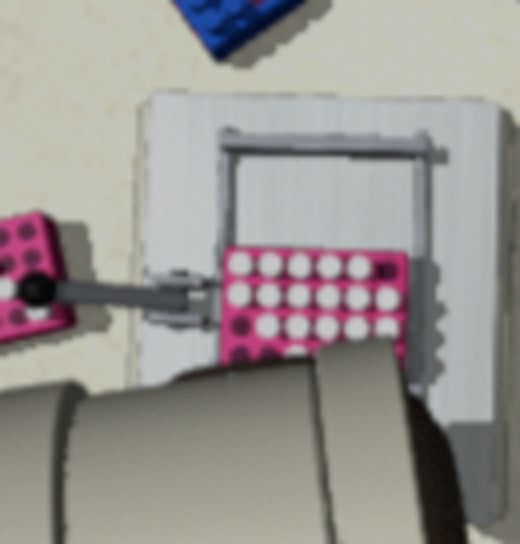

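View pics/scene1.png

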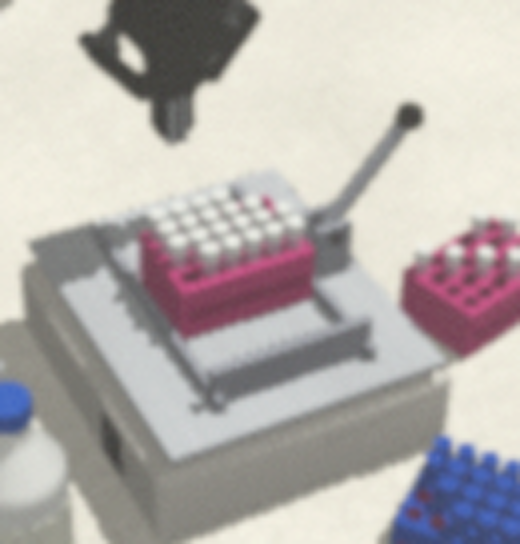

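View pics/wrist1.png

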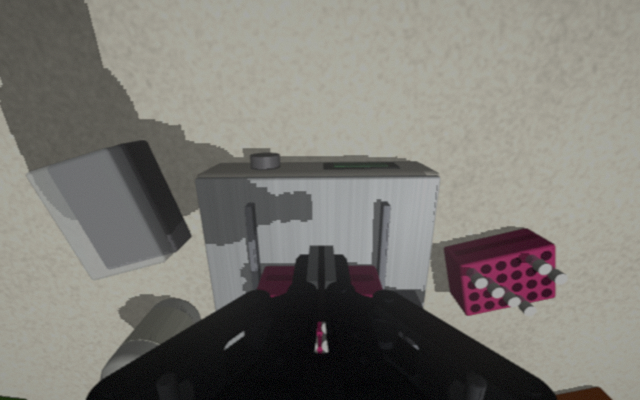

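Run:
```python
from h import *
T,S=pickle.load(open("cams.pkl","rb"))
for z in (.14,.15,.157,.165,.175): print(z,proj(S,[.5095+.011,.0747,z]),proj(S,[.5095-.011,.0747,z]))
```

```text
0.14 [[303.94980092 181.91457172]] [[300.43164416 177.83413239]]
0.15 [[303.90170151 179.00510141]] [[300.36506083 174.93993753]]
0.157 [[303.86771587 176.94935428]] [[300.31802063 172.89522918]]
0.165 [[303.82855201 174.58038311]] [[300.26381895 170.53923089]]
0.175 [[303.77910572 171.58944153]] [[300.19539556 167.5650538 ]]
```

Request:
servo_tool --motion '[[[0,-2,25,0,0,0],[0,0,20,0,0,0],[0,0,8,0,0,0],[0,0,0,0,0,0],[0,0,0,0,0,0]]]'

```text
time: 3.35
ee_pos: [0.512, 0.0737, 0.1291]
tcp_rot: [180.0, 0.1, 178.3]
wrist_force: [-0.2, -1.3, 1.2]
opening: 0.0001
```

```bash
python3 go.py -.057 0 .12
```

```text
t 3.35 tcp [0.512  0.0737 0.1291] [1.7998e+02 1.2000e-01 1.7830e+02] F [-0.2 -1.3  1.2] open 0.0001 shaker frame [-0.0883  0.0016]
target [0.54322514 0.07119265 0.12      ] tool shift mm [-31.2  -1.6   9.1]
```

Request:
servo_tool --motion '[[[0,-1,5,0,0,0],[0,0,5,0,0,0],[-10,0,0,0,0,0],[-10,0,0,0,0,0],[-5,0,0,0,0,0]]]'

```text
time: 3.85
ee_pos: [0.5376, 0.0717, 0.1173]
tcp_rot: [180.0, 0.0, 178.3]
wrist_force: [-0.2, -0.5, -0.5]
opening: -0.0001
```

Request:
servo_tool --motion '[[[-5,0,0,0,0,0],[-5,0,0,0,0,0],[-5,0,0,0,0,0],[-5,0,0,0,0,0],[-5,0,0,0,0,0]]]'

```text
time: 4.35
ee_pos: [0.5615, 0.071, 0.1173]
tcp_rot: [-180.0, -0.0, 178.3]
wrist_force: [-1.9, 0.7, -0.0]
opening: 0.0002
```

```bash
python3 go.py .004 0 .12
```

```text
t 4.35 tcp [0.5615 0.071  0.1173] [-1.8000e+02 -2.0000e-02  1.7829e+02] F [-1.9  0.7 -0. ] open 0.0002 shaker frame [-0.0387  0.0003]
target [0.60419824 0.06938122 0.12      ] tool shift mm [-42.7  -0.3  -2.8]
```

Request:
servo_tool --motion '[[[-5,0,0,0,0,0],[-5,0,0,0,0,0],[-5,0,0,0,0,0],[-5,0,0,0,0,0],[-5,0,0,0,0,0]]]'

```text
time: 4.85
ee_pos: [0.5867, 0.0702, 0.1173]
tcp_rot: [180.0, 0.0, 178.3]
wrist_force: [-2.2, 0.4, 0.1]
opening: 0.0001
```

Request:
servo_tool --motion '[[[-3,0,0,0,0,0],[-3,0,0,0,0,0],[-2,0,0,0,0,0],[-2,0,0,0,0,0],[0,0,0,0,0,0]]]'

```text
time: 5.35
ee_pos: [0.5966, 0.0699, 0.1173]
tcp_rot: [180.0, 0.0, 178.3]
wrist_force: [0.0, 0.6, -0.5]
opening: -0.0001
```

```bash
python3 go.py .004 0 .12
```

```text
t 5.35 tcp [0.5966 0.0699 0.1173] [1.8000e+02 3.0000e-02 1.7829e+02] F [ 0.   0.6 -0.5] open -0.0001 shaker frame [-0.0036  0.0003]
target [0.60419824 0.06938122 0.12      ] tool shift mm [-7.6 -0.3 -2.7]
```

Request:
servo_tool --motion '[[[-2,0,0,0,0,0],[-2,0,0,0,0,0]]]'

```text
time: 5.55
ee_pos: [0.6003, 0.0698, 0.1174]
tcp_rot: [180.0, -0.0, 178.3]
wrist_force: [-1.8, 0.9, 0.8]
opening: -0.0002
```

Request:
servo_tool --motion '[[[-1,0,0,0,0,0],[-1,0,0,0,0,0]]]'

```text
time: 5.75
ee_pos: [0.6023, 0.0697, 0.1174]
tcp_rot: [180.0, -0.0, 178.3]
wrist_force: [-2.6, 0.4, 2.1]
opening: 0.0003
```

Request:
servo_tool --motion '[[[-1,0,0,0,0,0],[-1,0,0,0,0,0]]]'

```text
time: 5.95
ee_pos: [0.6044, 0.0697, 0.1174]
tcp_rot: [-180.0, 0.0, 178.3]
wrist_force: [-2.8, -0.0, 1.4]
opening: 0.0002
```

Request:
servo_tool --motion '[[[-1,0,0,0,0,0],[-1,0,0,0,0,0]]]'

```text
time: 6.15
ee_pos: [0.6054, 0.0693, 0.1173]
tcp_rot: [-180.0, -0.1, 178.3]
wrist_force: [-12.1, -2.0, 6.7]
opening: 0.0004
```

Request:
servo_tool --motion '[[[-1,0,0,0,0,0],[-1,0,0,0,0,0]]]'

```text
time: 6.35
ee_pos: [0.6054, 0.0692, 0.1174]
tcp_rot: [-180.0, -0.3, 178.3]
wrist_force: [-24.4, -2.3, 11.9]
opening: -0.0001
```

```bash
python3 go.py
python3 - <<'E'
from workcell import bot
import cv2
for n,(y,x) in (("scene",(140,260)),):
    p=bot.camera(n)["color"][y:y+136,x:x+130,::-1].copy(); a=cv2.convertScaleAbs(p,alpha=1.5)
    cv2.imwrite(f"pics/{n}2.png",cv2.resize(a,None,fx=4,fy=4,interpolation=cv2.INTER_CUBIC))
E
```

```text
t 6.35 tcp [0.6054 0.0692 0.1174] [-179.96   -0.35  178.29] F [-24.4  -2.3  11.9] open -0.0001 shaker frame [ 0.0052 -0.0001]
```

View pics/scene2.png

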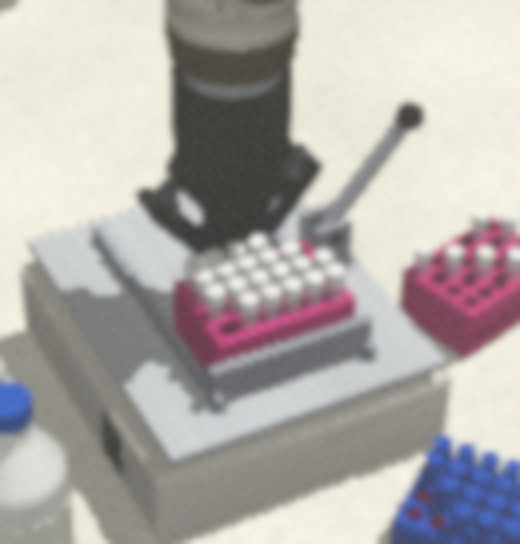

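Request:
servo_tool --motion '[[[3,0,0,0,0,0],[12,0,0,0,0,0],[20,0,0,0,0,0],[20,0,0,0,0,0],[0,0,-30,0,0,0]]]'

```text
time: 6.9
ee_pos: [0.5493, 0.0709, 0.143]
tcp_rot: [-179.9, -0.5, 178.3]
wrist_force: [1.2, -0.2, 0.7]
opening: -0.0001
```

Request:
servo_tool --motion '[[[0,0,-40,0,0,0],[0,0,-40,0,0,0],[0,0,-40,0,0,0],[0,0,0,0,0,0]]]'

```text
time: 7.3
ee_pos: [0.555, 0.0714, 0.2734]
tcp_rot: [179.9, 0.5, 178.3]
wrist_force: [-0.1, 0.4, 0.2]
opening: -0.0001
```

```bash
python3 go.py 0 .19 .27;  python3 - <<'E'
from workcell import bot
import cv2
from h import *
print(bot.get_obs()["q"])
s=[.6002,.0695,-.0297]
c=bot.camera("scene");p=c["color"][:,:,::-1].copy()
for X in [(.015,.05,.13),(.015,-.05,.13),(.085,-.05,.13),(.085,.05,.13)]: 
    print(proj(c,S2W(s,X)))
y,x=150,280; a=cv2.resize(cv2.convertScaleAbs(p[y:y+100,x:x+100],alpha=1.5),None,fx=6,fy=6,interpolation=cv2.INTER_CUBIC)
for X in [(.015,.05,.13),(.015,-.05,.13),(.085,-.05,.13),(.085,.05,.13)]:
    u=proj(c,S2W(s,X))[0]; cv2.circle(a,(int((u[0]-x)*6),int((u[1]-y)*6)),3,(0,255,0),-1)
cv2.imwrite(f"pics/scene3.png",a)
E
```

```text
t 7.3 tcp [0.555  0.0714 0.2734] [179.92   0.53 178.29] F [-0.1  0.4  0.2] open -0.0001 shaker frame [-0.0453  0.0005]
target [0.60584217 0.25941621 0.27      ] tool shift mm [-45.2 189.4   4.1]
[ 7.33321596e+00  6.36944483e+00  1.41697917e+01  9.72650445e+01
 -5.85923929e-03  9.03822034e+00]
[[334.90302095 199.13341837]]
[[301.11362672 209.68536935]]
[[312.95683443 225.97817645]]
[[347.89372502 214.41101888]]
```

View pics/scene3.png

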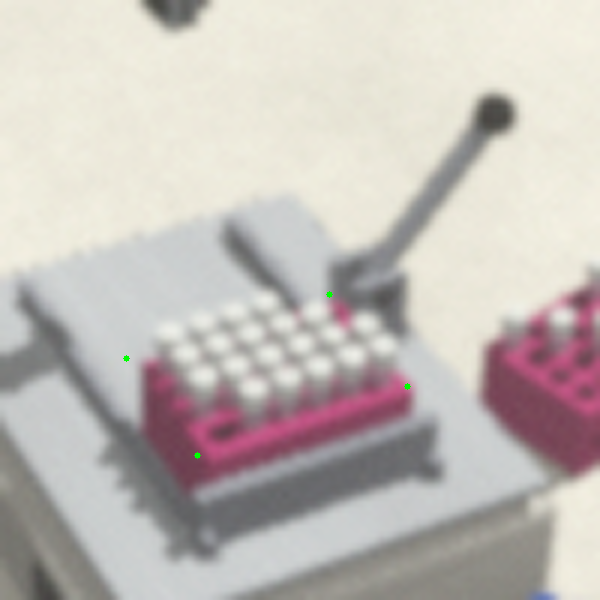

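Request:
servo_tool --motion '[[[-9,38,0,0,0,0],[-9,38,0,0,0,0],[-9,38,0,0,0,0],[-9,38,0,0,0,0],[-9,37,0,0,0,0]]]'

```text
time: 7.85
ee_pos: [0.6042, 0.2604, 0.2658]
tcp_rot: [-180.0, -0.0, 178.3]
wrist_force: [-0.2, -1.1, 0.1]
opening: 0.0002
```

Request:
servo_tool --motion '[[[0,0,0,0,0,0.15],[0,0,0,0,0,0.15],[0,0,0,0,0,0.15],[0,0,0,0,0,0.15],[0,0,0,0,0,0.15]]]'

```text
time: 8.35
ee_pos: [0.6041, 0.2588, 0.2657]
tcp_rot: [-179.9, -0.0, 135.0]
wrist_force: [0.6, 0.2, -0.3]
opening: -0.0001
```

Request:
servo_tool --motion '[[[0,0,0,0,0,0.15],[0,0,0,0,0,0.15],[0,0,0,0,0,0.15],[0,0,0,0,0,0.15],[0,0,0,0,0,0.15]]]'

```text
time: 8.85
ee_pos: [0.604, 0.2588, 0.2657]
tcp_rot: [-179.9, 0.0, 92.0]
wrist_force: [0.1, -0.0, -0.9]
opening: 0.0004
```

Request:
servo_tool --motion '[[[0,0,0,0,0,0.07],[0,0,0,0,0,0]]]'

```text
time: 9.05
ee_pos: [0.604, 0.2588, 0.2659]
tcp_rot: [-179.9, 0.0, 88.3]
wrist_force: [0.1, -0.2, 0.1]
opening: 0.0002
```

```bash
python3 go.py 0 .19 .205; python3 -c "
from workcell import bot
print(bot.get_obs()['q'])"
```

```text
t 9.05 tcp [0.604  0.2588 0.2659] [-1.7993e+02  3.0000e-02  8.8280e+01] F [ 0.1 -0.2  0.1] open 0.0002 shaker frame [-0.0018  0.1893]
target [0.60584217 0.25941621 0.205     ] tool shift mm [ 0.8  1.9 60.9]
[ 2.31906653e+01  2.13280800e+01  3.12449029e+01  9.99898838e+01
 -2.35579463e-03  1.14908321e+02]
```

Request:
servo_tool --motion '[[[0,2,25,0,0,0],[0,0,25,0,0,0],[0,0,10,0,0,0],[0,0,0,0,0,0]]]'

```text
time: 9.45
ee_pos: [0.6053, 0.2584, 0.2052]
tcp_rot: [-179.8, 0.1, 88.4]
wrist_force: [1.0, -0.4, 0.2]
opening: -0.0005
```

```bash
python3 go.py 0 .157 .205;  python3 - <<'E'
from workcell import bot
import cv2
ims=[]
for n,(y,x) in (("scene",(120,300)),("top",(150,180))):
    p=bot.camera(n)["color"][y:y+100,x:x+100,::-1]; ims.append(cv2.resize(cv2.convertScaleAbs(p,alpha=1.5),None,fx=4,fy=4,interpolation=cv2.INTER_CUBIC))
cv2.imwrite("pics/pre.png",cv2.hconcat(ims))
E
```

```text
t 9.45 tcp [0.6053 0.2584 0.2052] [-1.7983e+02  8.0000e-02  8.8410e+01] F [ 1.  -0.4  0.2] open -0.0005 shaker frame [-0.0005  0.189 ]
target [0.60486221 0.22643076 0.205     ] tool shift mm [-32.    0.5   0.3]
```

View pics/pre.png

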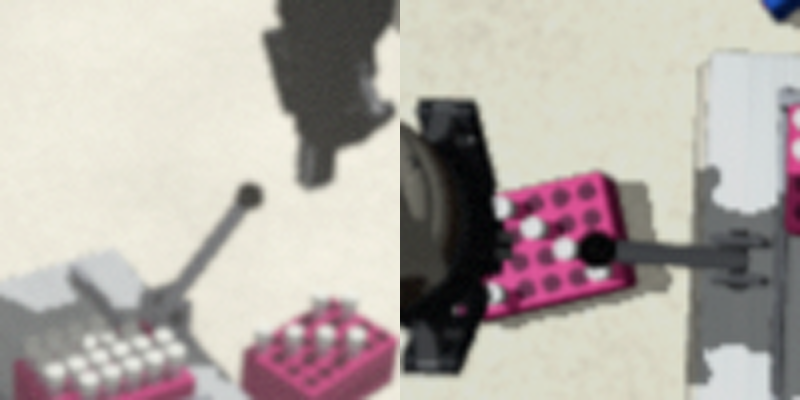

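Request:
servo_tool --motion '[[[-8,0,0,0,0,0],[-8,0,0,0,0,0],[-8,0,0,0,0,0],[-6,0,0,0,0,0],[-6,0,0,0,0,0]]]'

```text
time: 10.05
ee_pos: [0.6053, 0.2243, 0.2092]
tcp_rot: [179.9, -0.4, 88.4]
wrist_force: [-2.4, 20.4, 18.4]
opening: -0.0003
```

Request:
servo_tool --motion '[[[-6,0,0,0,0,0],[-6,0,0,0,0,0],[-6,0,0,0,0,0],[-6,0,0,0,0,0]]]'

```text
time: 10.45
ee_pos: [0.6044, 0.1989, 0.2083]
tcp_rot: [179.9, -0.1, 88.4]
wrist_force: [0.2, 3.8, 3.1]
opening: -0.0007
```

```bash
python3 go.py 0 .06 .205;  python3 - <<'E'
from workcell import bot
import cv2
ims=[]
for n,(y,x) in (("scene",(120,300)),("top",(150,180))):
    p=bot.camera(n)["color"][y:y+100,x:x+100,::-1]; ims.append(cv2.resize(cv2.convertScaleAbs(p,alpha=1.5),None,fx=4,fy=4,interpolation=cv2.INTER_CUBIC))
cv2.imwrite("pics/mid.png",cv2.hconcat(ims))
E
```

```text
t 10.45 tcp [0.6044 0.1989 0.2083] [ 1.7991e+02 -1.0000e-01  8.8370e+01] F [0.2 3.8 3.1] open -0.0007 shaker frame [0.0003 0.1295]
target [0.60198174 0.12947354 0.205     ] tool shift mm [-69.5  -0.4   3.1]
```

View pics/mid.png

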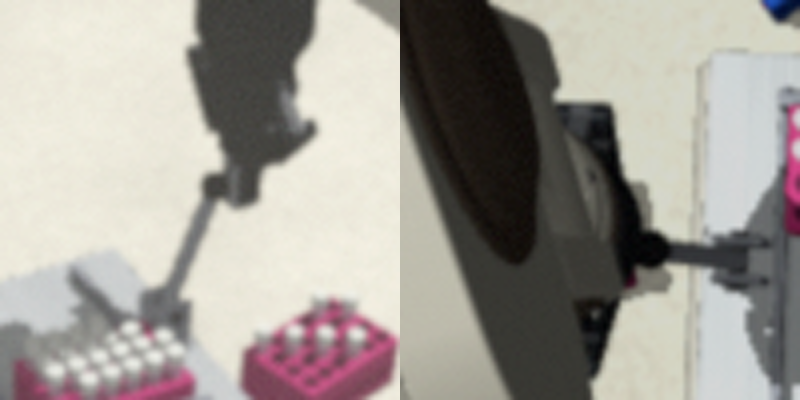

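Request:
servo_tool --motion '[[[-6,0,1,0,0,0],[-6,0,1,0,0,0],[-6,0,1,0,0,0],[-6,0,0,0,0,0],[-6,0,0,0,0,0]]]'

```text
time: 11.05
ee_pos: [0.6032, 0.168, 0.2041]
tcp_rot: [-180.0, 0.0, 88.3]
wrist_force: [1.0, 1.1, 1.2]
opening: 0.0001
```

Request:
servo_tool --motion '[[[-6,0,0,0,0,0],[-6,0,0,0,0,0],[-6,0,0,0,0,0],[-6,0,0,0,0,0]]]'

```text
time: 11.45
ee_pos: [0.6026, 0.1441, 0.2041]
tcp_rot: [-180.0, 0.0, 88.3]
wrist_force: [0.1, -0.2, -0.1]
opening: 0.0001
```

```bash
python3 go.py 0 .06 .205;  python3 - <<'E'
from workcell import bot
import cv2
ims=[]
for n,(y,x) in (("scene",(120,280)),("top",(150,220))):
    p=bot.camera(n)["color"][y:y+100,x:x+100,::-1]; ims.append(cv2.resize(cv2.convertScaleAbs(p,alpha=1.5),None,fx=4,fy=4,interpolation=cv2.INTER_CUBIC))
cv2.imwrite("pics/mid2.png",cv2.hconcat(ims))
E
```

```text
t 11.45 tcp [0.6026 0.1441 0.2041] [-1.7999e+02  1.0000e-02  8.8330e+01] F [ 0.1 -0.2 -0.1] open 0.0001 shaker frame [0.0001 0.0747]
target [0.60198174 0.12947354 0.205     ] tool shift mm [-14.7  -0.1  -0.9]
```

View pics/mid2.png

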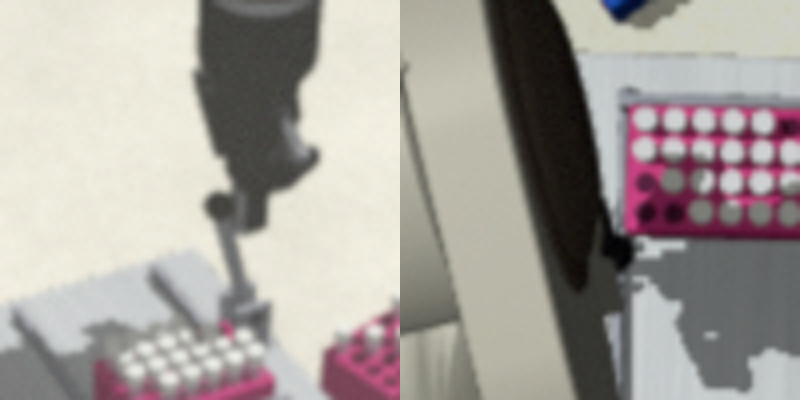

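Request:
servo_tool --motion '[[[-5,0,0,0,0,0],[-5,0,0,0,0,0],[0,0,0,0,0,0],[0,0,0,0,0,0]]]'

```text
time: 11.95
ee_pos: [0.6024, 0.1347, 0.2043]
tcp_rot: [180.0, -0.0, 88.3]
wrist_force: [0.3, 0.2, -0.8]
opening: -0.0003
```

```bash
python3 go.py 0 .06 .205;  python3 - <<'E'
from workcell import bot
import cv2
ims=[]
for n,(y,x) in (("scene",(140,260)),("top",(150,220))):
    p=bot.camera(n)["color"][y:y+100,x:x+100,::-1]; ims.append(cv2.resize(cv2.convertScaleAbs(p,alpha=1.5),None,fx=4,fy=4,interpolation=cv2.INTER_CUBIC))
cv2.imwrite("pics/mid3.png",cv2.hconcat(ims))
E
```

```text
t 11.95 tcp [0.6024 0.1347 0.2043] [179.99  -0.    88.33] F [ 0.3  0.2 -0.8] open -0.0003 shaker frame [0.0002 0.0652]
target [0.60198174 0.12947354 0.205     ] tool shift mm [-5.2 -0.2 -0.7]
```

View pics/mid3.png

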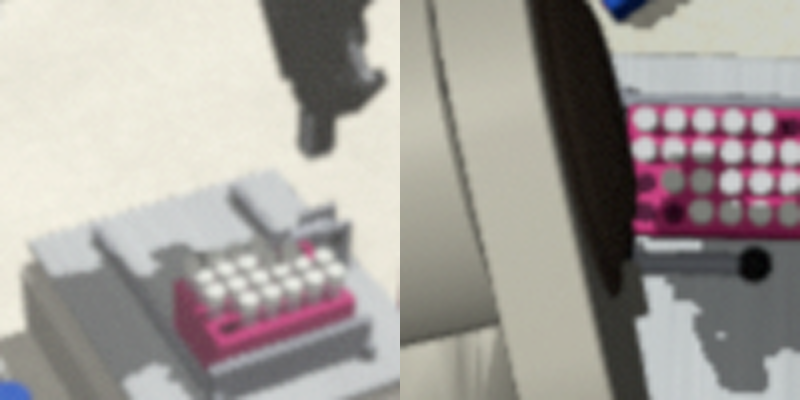

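Lever has snapped over, lying in front of the rack (knob at top pixel ≈ (308,216)). Backing off upward and away for a clear final check.

Request:
servo_tool --motion '[[[10,0,-30,0,0,0],[20,0,-30,0,0,0],[30,-20,-20,0,0,0],[35,-30,0,0,0,0],[35,-30,0,0,0,0]]]'

```text
time: 12.55
ee_pos: [0.5256, 0.2683, 0.2849]
tcp_rot: [179.9, -0.0, 88.3]
wrist_force: [0.2, 0.2, 0.4]
opening: 0.0001
```

Request:
servo_tool --motion '[[[30,-40,0,0,0,0],[30,-40,0,0,0,0],[20,-40,0,0,0,0],[0,0,0,0,0,0],[0,0,0,0,0,0]]]'

```text
time: 13.05
ee_pos: [0.4078, 0.3512, 0.2847]
tcp_rot: [180.0, -0.0, 88.5]
wrist_force: [0.7, 0.0, -0.2]
opening: -0.0
```

```bash
python3 go.py;  python3 - <<'E'
from workcell import bot
import cv2
from h import *
s=[.6002,.0695,-.0297]
ims=[]
P=[(.015,.05,.13),(.015,-.05,.13),(0,-.02,.12)]
for n,(y,x) in (("scene",(150,260)),("top",(160,220))):
    c=bot.camera(n);p=c["color"][y:y+116,x:x+130,::-1]; a=cv2.resize(cv2.convertScaleAbs(p,alpha=1.5),None,fx=3,fy=3,interpolation=cv2.INTER_CUBIC)
    for X in P:
        u=proj(c,S2W(s,X))[0]; cv2.circle(a,(int((u[0]-x)*3),int((u[1]-y)*3)),2,(0,255,0),-1)
    ims.append(a)
    for l in("spare_rack","bottle","tip_box","rack"): print(n,l,[(d["rect"],round(d["confidence"],2)) for d in bot.look_for(c,l)][:2])
cv2.imwrite("pics/end.png",cv2.hconcat(ims))
E
```

```text
t 13.05 tcp [0.4078 0.3512 0.2847] [ 1.7996e+02 -3.0000e-02  8.8480e+01] F [ 0.7  0.  -0.2] open -0.0 shaker frame [-0.2007  0.2758]
scene spare_rack [([360.9, 193.1, 38.8, 32.9], 0.63)]
scene bottle [([252.3, 236.1, 26.2, 54.6], 0.83), ([359.3, 194.2, 40.3, 34.8], 0.68)]
scene tip_box [([214.2, 211.9, 47.6, 47.1], 0.86), ([326.6, 197.1, 14.5, 5.4], 0.59)]
scene rack [([286.6, 285.2, 44.4, 41.7], 0.74), ([301.5, 198.3, 48.0, 34.8], 0.63)]
top spare_rack [([185.3, 191.5, 50.3, 40.7], 0.93)]
top bottle [([366.1, 162.7, 36.6, 36.1], 0.96)]
top tip_box [([361.5, 221.1, 49.4, 60.9], 0.75)]
top rack [([248.8, 103.3, 47.1, 53.9], 0.86), ([332.0, 103.3, 53.1, 44.3], 0.78)]
```

View pics/end.png

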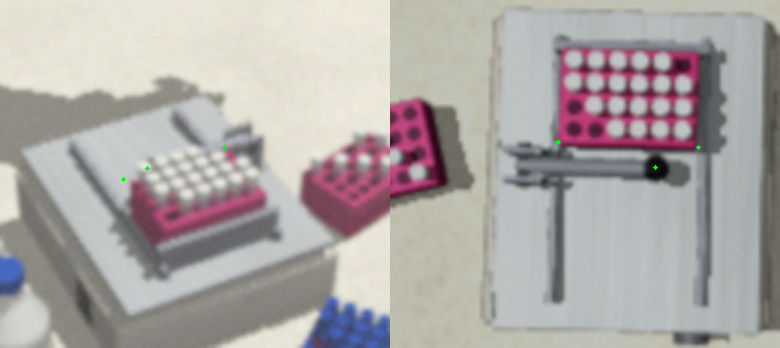

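```bash
python3 -c "
from workcell import bot
print(bot.job_done())"
```

```text
the job is handed in; nothing more can be done
None
```

The rack is home against the back stop and the hold-down lever is thrown. I handed the job in at about 13 s; no verdict was reported.

- **Rack:** I pushed the pink rack along the deck with closed fingertips. It slid at 2–3 N, and the force rose to 24 N as it stopped dead, with the TCP within about 1 mm of the predicted home position. I then backed off.
- **Lever:** I pushed the knob from the outside until it passed center and snapped over by itself.
- **Final top picture:** The rack's near edge and the knob both lie on the predicted points for home and thrown level.
- **Bystanders:** The spare rack, bottle and tip box are where they were, to within a few pixels.
- **Robot:** The gripper is well clear, with the wrist force near zero.

**Checks that disagreed:**
- In the scene camera, the rack showed a few millimetres farther toward the stop than predicted, which I put down to calibration and pose-fit error. It looks flush with the stop there.
- In the final top picture, the detector's two best "rack" hits were the blue look-alikes, so I judged the rack from the picture itself.

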